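# Vent the leak-test stand, then snap the test coupler onto its tilted port and hold it home

### The job

Get the leak-test stand ready: first push the red vent plunger all the way down through its stroke and let it spring back. Then pick up the loose test coupler, bring it squarely onto the tilted brass port and press it along the port's axis until both yellow jaws have snapped over its steel foot flange, and keep pressing so that the green spring sleeve stays fully bottomed. The program finishes while still gripping the coupler and holding it down against its spring; leave the tape roll, jar, bottle and small connector shell where they are.

Things in the scene. Friction and masses are not known exactly. Their poses are not given: they have to be found in the camera images.
- stand: fixed test stand: blue base plate 110 x 190 x 12 mm on the worktop; origin at the centre of its underside, x away from the robot at yaw 0, y along the long side. At local y = +55 mm an aluminium valve block (50 x 50 mm, top z = 34 mm) with the red vent plunger; at y = -45 mm the dark swivelling head with the port between two cheeks (y -80 to -10 mm, top z = 56 mm).
- vent_top (a point): centre of the top face of the red vent plunger (round, 32 mm across, on a dark housing on the stand); it moves down with the plunger, and is pressed straight down
- vent (a joint): travel of the vent plunger: 0 up, 0.012 m fully down, sprung back; takes about 8 N fully down
- head (a joint): tilt of the port's head about the stand's y axis (rad): 0 = port straight up, growing values lean the port towards the stand's -x (the robot's side). Set between 0.25 and 0.55 and very stiff, so it stays put under the press.
- port (a point): centre of the port's base plane on the dark head; z runs out along the tilted port, x across the jaws. The brass post, 11 mm diameter, reaches z = 36 mm (last 6 mm a cone, 5 mm at the tip). Pressed fully home the coupler's underside is at z = 4 mm; snapped on and let go it sits at z = 7 mm, lifted by the sleeve against the jaw noses.
- sleeve (a joint): travel of the green spring sleeve (25 mm diameter, round the post) along the port: 0 free, its top at port z = 14 mm; 0.010 m fully bottomed, top at z = 4 mm. Spring 3 N at 0, 8 N bottomed; about 0.007 when the snapped-on coupler is let go
- jaw_front (a joint): outward travel (m) of the yellow sprung jaw on the port's -x side: 0 closed, about 0.003 while the flange passes, stop at 0.006. Sloped top up to port z = 27 mm; nose underside at z = 13 mm, inner edge 17 mm from the axis. The flange spreads both jaws with about 8 N; then they spring back above it.
- jaw_back (a joint): outward travel (m) of the yellow sprung jaw on the port's +x side; like jaw_front
- coupler: loose test coupler, round, 83 mm tall, about 160 g, upright; origin at the centre of its underside, z up along it. Steel foot flange 40 mm diameter, z 0 to 6 mm; neck 26 mm to z 38; blue collar 40 mm, z 38 to 44; black grip 28 mm, z 44 to 80; brass stub on top. Bore 13.6 mm diameter, 38 mm deep from below. Fingertips just over the collar can push on it.
- solvent: white bottle with red top, 72 mm across, 137 mm tall, loose; origin under its centre; not to be disturbed
- flux: amber jar with black lid, 42 mm across, 65 mm tall, loose; origin under its centre; not to be disturbed
- tape: black roll of insulating tape, 62 mm across, 19 mm tall, loose; origin under its centre; not to be disturbed
- shell: light grey ribbed connector shell, 23 mm across, 22 mm tall, loose; origin under its centre; not to be disturbed
Things that resemble listed ones, but are neither listed nor needed, are in the scene too. Leave any brown or pink look-alike of the coupler alone.

How it is judged (in metres and radians):
On the way, in this order (a step that is already met when the one before it is completed fails the run):
1. the vent plunger is pushed fully down, with the coupler still standing on the worktop (value of joint vent above 0.0105 m and height (world z) of coupler below 0.01 m), for 0.1 s.
2. the plunger has sprung back and the coupler is lifted clear of the worktop (value of joint vent below 0.003 m and height (world z) of coupler above 0.03 m), for 0.1 s.
3. the coupler is squarely on the port and both jaws have snapped over its flange (z of coupler in the frame of port between 0.001 and 0.0085 m and distance between coupler and port below 0.01 m and angle between the z axis of coupler and the z axis of port, either way round below 0.12 rad and value of joint each of jaw_front, jaw_back below 0.0015 m), for 0.2 s.
At the end, for the whole second after the job is handed in: Fingers still press on the coupler (over 2 N); sleeve down over 8.3 of 10 mm; both jaws closed within 1.5 mm over the flange; underside within 8 mm of the port's base centre, axis within 0.12 rad; coupler still; vent plunger up (under 3 mm) (value of joint sleeve above 0.0083 m and value of joint each of jaw_front, jaw_back below 0.0015 m and distance between coupler and port below 0.008 m and angle between the z axis of coupler and the z axis of port, either way round below 0.12 rad and contact force between the fingers and coupler above 2 N and value of joint vent below 0.003 m and linear speed of coupler below 0.02 m/s); the arm keeps its last pose, push and grip.
It fails at once if the tape roll, jar, bottle or shell is moved more than 25 mm (distance of any of solvent, flux, tape, shell from where it was at the start of the episode above 0.025 m).
It also fails if it takes over 51 s, if anything falls off the work surface, if the arm or the gripper's body presses on something with over 40 N, if the wrist force passes 120 N, or if a joint passes its speed limit or range.

### The arm

A 6-joint arm with a two-finger parallel gripper is mounted at the origin on a cart in front of the work surface, level with it; the furniture and walls round the work are solid. World frame = base frame: x ahead of the robot, y to its left, z up, the work surface at z = 0. Lengths are in m, angles in degrees, forces in N, time in s.
With the tool pointing down it reaches from about 0.275 to 0.85 m from the base axis. Payload 19 kg.
Tool frame: the origin (TCP) lies on the mounting face of the last link; the fingertips stand 173 mm ahead of it and the grasp point (between the pads) lies 155 mm ahead of it; z points along the fingers, y is the line along which they close (so a half turn about z gives the same grasp; the last joint's range is limited). The gripper opens to 85 mm and grips with 20 to 120 N. Pads are 22 mm wide; open, the fingers measure 114 mm over their backs; the gripper's body (76 mm by 85 mm) begins 54 mm behind the grasp point. The pads swing forward as they close: fully open they stand 13 mm farther back than shut.
Start: joints at [55.863, 8.623, 82.357, -0, 89.026, -7.678], TCP at [0.256, 0.515, 0.405] pointing down, gripper open.
Joint ranges: [-160.23, 160.23], [-39.13, 120.54], [6.94, 153.29], [-79.49, 259.48], [9.18, 160.14], [-161.06, 161.06]. Speed limits (degrees/s): [108.29, 108.29, 127.2, 172.46, 172.46, 172.46].

### API

Orientations are given as [roll, pitch, yaw] about the fixed x, y, z axes, in that order (R = Rz(yaw) Ry(pitch) Rx(roll)).
In Python, from bench import robot gives the robot as it stands. The module is installed in compiled form; this text tells all that it offers.
- The arm moves only by the shell command python3 -m jog 'ROWS'. ROWS is a JSON object of lists of equal length, an entry for each row: "delta_pos": the shift along the tool's x, y, z in mm, a list of three; "rot": the turn, a rotation vector about the tool's x, y, z in degrees, a list of three; "fingers": the finger opening in mm, from 0 to 85.4. In form: {"delta_pos": [[dx, dy, dz], ...], "rot": [[wx, wy, wz], ...], "fingers": [fingers, ...]}. A call has 1 to 8 rows; each row shifts and turns the commanded pose from where the row before left it, along the tool's axes as they then stand; what a row does not reach is not made up. A row lasts 1/8 s, in which the tool goes at most 62.5 mm and 10.7 degrees, less where a joint would pass 70% of its speed; a pose out of reach is approached as far as the arm can. A call is refused whole if a number of a shift passes 62.5 or a number of a turn 10.7, either way. A call with a gripper value outside its range is refused whole. The fingers move at their own pace and stop on an object; the grip force is fixed at half the most. Time passes only in rows, so rows that do not move let the fingers close. It gives the time, the measured TCP pose, the force, the opening and the grip force at its end, in the units of the state.
- robot.observe(): the state, without advancing time (a new reading comes with each control period).
- robot.grab_frame(name): name is "side" or "top"; returns the picture (420x560x3 uint8, red, green, blue); there is no depth.
- robot.camera_info(name): a dict with "intrinsics" (3x3 intrinsics, pixels), "R" (3x3) and "t" (3): a world point X has camera coordinates R X + t. Camera axes: x right, y down, z forward; pixel columns grow to the right and rows downward; lengths in m; the calibration is good to about 2 mm. A picture is of the moment at which its call begins. camera_info takes no time and is no camera call.
- robot.finish_job(): hands the job in; it is judged then, once.
The state is a dict: "clock": time; "joint_pos": joint angles; "dq": joint speeds; "tau": joint torques, N m; "tool_pos": TCP position; "tcp_rot": TCP orientation; "force": force on the tool from outside, world axes, zero at the start; "wrist_torque": the same for the moment, N m; "grip_width": finger opening in m; "finger_force": force on a finger pad.
Only numpy, scipy, OpenCV 4.12 (cv2) and the standard library are available. Lean on these libraries where they do the work, as an engineer would, in place of code of your own. Each camera call takes 0.05 s, during which the arm holds its last target. There are 200 camera calls.

## Working session

There is one attempt and no reset: what is moved stays moved. The work goes in short steps, Python scripts to look and compute and a shell command to move; the robot and the scene stay as the last step left them, time stands still between calls to the robot, and variables do not carry over. Pictures are saved under pics/ and viewed, at most 10 in all, crops included, and the job is handed in when it is done.

```bash
mkdir -p pics; python3 - <<'E'
from bench import robot
import cv2
for n in("side","top"):
    cv2.imwrite(f"pics/{n}0.png",robot.grab_frame(n)[:,:,::-1])
    c=robot.camera_info(n);print(n,c)
s=robot.observe();print(s)
E
```

```text
side {'intrinsics': array([[405.36144768,   0.        , 277.57706581],
       [  0.        , 405.36144768, 207.66395957],
       [  0.        ,   0.        ,   1.        ]]), 'R': array([[-0.9932652 , -0.11485822,  0.01522576],
       [-0.07702869,  0.55645717, -0.82729801],
       [ 0.08654949, -0.82289915, -0.56155692]]), 't': array([0.56482557, 0.04456769, 0.93088805])}
top {'intrinsics': array([[401.95787467,   0.        , 272.53336087],
       [  0.        , 401.95787467, 212.66292443],
       [  0.        ,   0.        ,   1.        ]]), 'R': array([[ 5.57575762e-02, -9.98444330e-01,  1.09347075e-04],
       [-9.76589689e-01, -5.45599037e-02, -2.08076421e-01],
       [ 2.07758689e-01,  1.14950497e-02, -9.78112566e-01]]), 't': array([0.08313392, 0.5645556 , 0.822108  ])}
{'clock': 0.1, 'joint_pos': array([ 5.58634517e+01,  8.64690103e+00,  8.23870597e+01,  1.15566003e-03,
        8.90284423e+01, -7.67727764e+00]), 'dq': array([ 0.11536304, -0.01596269, -0.08638522, -0.06261313, -0.03700356,
       -0.04220838]), 'tau': array([ 5.61800509e-03, -7.14380836e+01, -5.71791708e+01, -2.29826792e-04,
        7.35614245e-03, -4.77468620e-05]), 'tool_pos': array([0.25618946, 0.5147338 , 0.40416729]), 'tcp_rot': array([-1.79938311e+02, -9.48172399e-03,  1.53540704e+02]), 'force': array([-0.27470446, -0.21871043,  0.97687806]), 'wrist_torque': array([0.0155959 , 0.0010487 , 0.01010535]), 'finger_force': 0.0, 'grip_width': 0.08551957864535752}
```

View pics/side0.png

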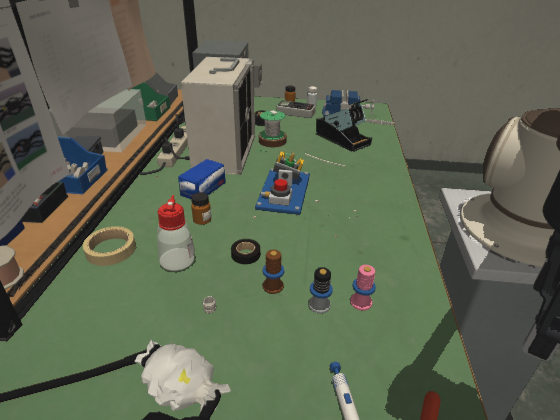

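View pics/top0.png

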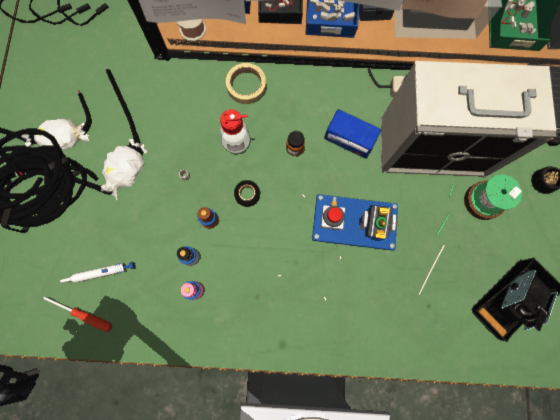

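Candidates for the coupler are brown at side (273,270) / top (207,217), black grip with steel flange at side (320,288) / top (187,255), and pink at side (364,286) / top (192,290). I choose the black one. The vent is at top (334,215) and the port at top (379,222). Next I check these in one close crop montage.

```bash
python3 - <<'E'
import cv2,numpy as np
s=cv2.imread("pics/side0.png");t=cv2.imread("pics/top0.png")
def c(i,x,y,w,h,f): return cv2.resize(i[y:y+h,x:x+w],None,fx=f,fy=f,interpolation=cv2.INTER_CUBIC)
a=c(s,250,145,66,70,5.0);b=c(t,308,190,94,62,5.0)  # 330x350, 470x310
d=c(s,295,255,50,62,4);e=c(t,165,235,50,62,4)
C=np.zeros((600,800,3),np.uint8)
C[:350,:330]=a;C[:310,330:800]=b;C[352:600,:200]=d;C[352:600,210:410]=e
cv2.imwrite("pics/m1.png",C)
E
```

```text
(no output)
```

View pics/m1.png

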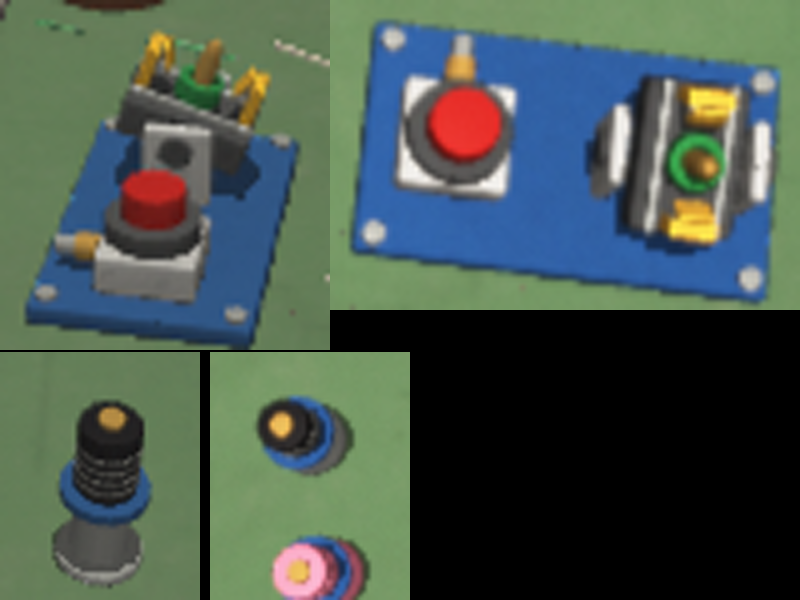

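```bash
python3 - <<'E'
import cv2,numpy as np
s=cv2.imread("pics/side0.png");t=cv2.imread("pics/top0.png")
def c(i,x,y,w,h,f): return cv2.resize(i[y:y+h,x:x+w],None,fx=f,fy=f,interpolation=cv2.INTER_CUBIC)
C=np.zeros((480,780,3),np.uint8)
C[:480,:390]=c(s,270,148,39,48,10);C[:400,390:]=c(t,360,200,39,40,10)
for k in range(0,780,50): cv2.line(C,(k,0),(k,6),(255,255,255),1)
for k in range(0,480,50): cv2.line(C,(0,k),(6,k),(255,255,255),1)
cv2.imwrite("pics/m2.png",C)
E
```

```text
(no output)
```

View pics/m2.png

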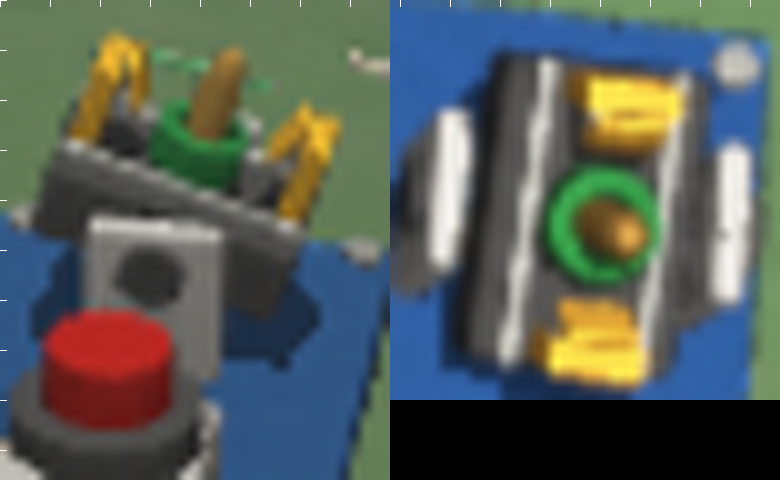

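The crops confirm the choice: black ribbed grip, blue collar, grey steel flange. The port leans to the robot's side (right in the side view), with its tip at side crop (234,54) and top crop (630,235). Vent top is at side montage (154,187) and top montage (465,123).

```bash
cat > h.py <<'E'
import numpy as np
from bench import robot
CI={n:robot.camera_info(n) for n in("side","top")}
def proj(n,X):
    c=CI[n];p=c["intrinsics"]@(c["R"]@np.asarray(X,float)+c["t"]);return p[:2]/p[2]
def tri(ps,pt):
    A=[]
    for n,p in(("side",ps),("top",pt)):
        c=CI[n];P=c["intrinsics"]@np.c_[c["R"],c["t"]]
        A+=[p[0]*P[2]-P[0],p[1]*P[2]-P[1]]
    A=np.array(A);X=np.linalg.lstsq(A[:,:3],-A[:,3],rcond=None)[0]
    return X,proj("side",X)-ps,proj("top",X)-pt
E
python3 - <<'E'
from h import *
from scipy.optimize import least_squares
np.set_printoptions(precision=4,suppress=True)
def M(X,Y,ox,oy,x0,y0,f): return np.array([x0+(X-ox+.5)/f-.5,y0+(Y-oy+.5)/f-.5])
s1=lambda X,Y:M(X,Y,0,0,250,145,5); t1=lambda X,Y:M(X,Y,330,0,308,190,5)
s2=lambda X,Y:M(X,Y,0,0,270,148,10); t2=lambda X,Y:M(X,Y,390,0,360,200,10)
sc=lambda X,Y:M(X,Y,0,352,295,255,4); tc=lambda X,Y:M(X,Y,210,352,165,235,4)
print("vent",*tri(s1(154,187),t1(465,123)))
print("tip",*tri(s2(234,54),t2(630,235)))
print("slv",*tri(s2(200,127),t2(602,224)))
print("jb",*tri(s2(130,42),t2(635,97)));print("jf",*tri(s2(320,116),t2(590,360)))
print("stub",*tri(sc(112,417),tc(281,425)))
print("flange@6mm",*tri(sc(97,546),tc(320,440)))
obs=[("top",(.055,.095),t1(378,22)),("top",(.055,-.095),t1(778,68)),("top",(-.055,-.095),t1(765,299)),("top",(-.055,.095),t1(353,251)),
("side",(.055,.095),s1(30,303)),("side",(-.055,.095),s1(249,322)),("side",(-.055,-.095),s1(298,146))]
def T(p,l): 
    c,s=np.cos(p[2]),np.sin(p[2]);return np.array([p[0]+c*l[0]-s*l[1],p[1]+s*l[0]+c*l[1],l[2]])
pobs=[("side",(0,.036),s2(234,55)),("top",(0,.036),t2(630,235)),("side",(0,.014),s2(200,127)),("top",(0,.014),t2(602,224)),
]
def f(p):
    r=[proj(n,T(p,(*l,.012)))-q for n,l,q in obs]
    a=p[5]
    for n,(x,z),q in pobs:
        r.append(proj(n,T(p,(p[3]+x*np.cos(a)-z*np.sin(a),-.045,p[4]+x*np.sin(a)*1+z*np.cos(a))))-q)
    # jaw tops: symmetric x offset p[6] at z=.027
    for sg,ps,pt in((1,s2(130,42),t2(635,97)),(-1,s2(320,116),t2(590,360))):
        X=T(p,(p[3]+sg*p[6]*np.cos(a)-.027*np.sin(a),-.045,p[4]+sg*p[6]*np.sin(a)+.027*np.cos(a)))
        r+=[proj("side",X)-ps,proj("top",X)-pt]
    return np.ravel(r)
o=least_squares(f,[.45,-.1,0,0,.03,.4,.022],loss="soft_l1")
p=o.x;print("stand",p,np.degrees(p[2]),np.degrees(p[5]));print(f(p).reshape(-1,2))
print("port",T(p,(p[3],-.045,p[4])),"vent local55",T(p,(0,.055,.06)))
E
```

```text
vent [ 0.5642 -0.0214  0.0603] [0.4653 0.1318] [ 0.0463 -0.5319]
tip [ 0.5441 -0.1205  0.0895] [0.2633 0.0734] [ 0.0313 -0.333 ]
slv [ 0.5513 -0.1203  0.0681] [0.5529 0.1537] [ 0.0627 -0.6897]
jb [ 0.5721 -0.1211  0.091 ] [-0.2863 -0.0854] [-0.0293  0.3633]
jf [ 0.5203 -0.1158  0.0758] [0.6446 0.1684] [ 0.0861 -0.804 ]
stub [0.4587 0.2974 0.0829] [0.5079 0.1034] [ 0.0716 -0.4169]
flange@6mm [0.4593 0.2932 0.0006] [0.3976 0.0798] [ 0.056  -0.3193]
stand [ 0.5601 -0.0759 -0.0652 -0.0023  0.0557  0.3141  0.0274] -3.737271365126481 17.998581079015054
[[-0.8191 -0.7759]
 [ 0.5003 -0.4267]
 [ 0.3666  0.1938]
 [-0.5539 -0.2347]
 [-0.6028  0.4914]
 [ 1.4048  1.9701]
 [ 0.85   -1.6508]
 [ 0.3728 -0.071 ]
 [-0.1784 -0.2399]
 [ 0.8468 -0.1482]
 [ 0.207  -0.4365]
 [-0.4647  0.1877]
 [ 0.1798  0.2675]
 [ 0.5774  0.7319]
 [ 0.9706 -0.6105]]
port [ 0.5549 -0.1207  0.0557] vent local55 [ 0.5637 -0.021   0.06  ]
```

```bash
python3 -m jog '{"delta_pos":[[0,0,0],[0,0,0],[0,0,0],[-28.5,-42.9,0],[-28.5,-42.9,0],[-28.5,-42.9,0],[-28.5,-42.9,0],[-28.5,-42.9,0]],"rot":[[0,0,-7.6],[0,0,-7.6],[0,0,-7.6],[0,0,0],[0,0,0],[0,0,0],[0,0,0],[0,0,0]],"fingers":[0,0,0,0,0,0,0,0]}'
python3 -m jog '{"delta_pos":[[-28.5,-42.9,0],[-28.5,-42.9,0],[-28.5,-42.9,0],[-28.5,-42.9,0],[-28.5,-42.9,0],[-28.5,-42.9,0],[-28.5,-42.9,0],[0,0,50]],"rot":[[0,0,0],[0,0,0],[0,0,0],[0,0,0],[0,0,0],[0,0,0],[0,0,0],[0,0,0]],"fingers":[0,0,0,0,0,0,0,0]}'
cat >> h.py <<'E'
from scipy.spatial.transform import Rotation as Ro
np.set_printoptions(precision=4,suppress=True)
def go(target,R=None):
    """mm along current tool axes to target TCP; rotvec deg (tool) to R"""
    s=robot.observe();C=Ro.from_euler("xyz",s["tcp_rot"],degrees=True)
    print("t",s["clock"],"pos",s["tool_pos"],"rot",s["tcp_rot"],"F",s["force"],"w",s["grip_width"])
    print("delta mm",1000*C.inv().apply(np.array(target)-s["tool_pos"]))
    if R is not None: print("rot",np.degrees((C.inv()*R).as_rotvec()))
E
python3 -c "
from h import *
go([.564,-.0215,.245])
# head front edge slope check vs tilt
q=lambda X,Y:np.array([270+(X+.5)/10-.5,148+(Y+.5)/10-.5]);m=q(300,230)-q(58,148);print('seen',np.degrees(np.arctan2(m[1],m[0])))
for d in (14,16,18,20,22):
    a=np.radians(d);w=-.0652;v=np.array([np.cos(a)*np.cos(w),np.cos(a)*np.sin(w),np.sin(a)]);c=np.array([.557,-.087,.055])
    k=proj('side',c-.027*v)-proj('side',c+.027*v);print(d,np.degrees(np.arctan2(k[1],k[0])))
"
```

```text
clock: 1.1
tool_pos: [0.3852, 0.2901, 0.4045]
tcp_rot: [-180.0, -0.0, 176.4]
force: [-0.3, 0.1, 1.1]
grip_width: 0.0002
finger_force: 0.0
clock: 2.1
tool_pos: [0.5663, -0.0238, 0.3561]
tcp_rot: [-179.9, 0.3, 176.2]
force: [0.6, 0.2, -1.1]
grip_width: -0.0
finger_force: 0.0
t 2.1 pos [ 0.5663 -0.0238  0.3561] rot [-179.9363    0.2834  176.1555] F [ 0.6078  0.2395 -1.1245] w -4.2244381383141374e-05
delta mm [  3.0217   2.2478 111.1216]
seen 18.718588978679872
14 18.053466199660477
16 19.791843184273898
18 21.53075610388677
20 23.271240052466567
22 25.01432805609184
```

```bash
python3 -m jog '{"delta_pos":[[3,2,50],[0,0,45],[0,0,10],[0,0,0]],"rot":[[0,0,0],[0,0,0],[0,0,0],[0,0,0]],"fingers":[0,0,0,0]}'; python3 -m jog '{"delta_pos":[[0,0,10],[0,0,5],[0,0,4],[0,0,0]],"rot":[[0,0,0],[0,0,0],[0,0,0],[0,0,0]],"fingers":[0,0,0,0]}'
```

```text
clock: 2.6
tool_pos: [0.5621, -0.0187, 0.2504]
tcp_rot: [-180.0, 0.0, 176.3]
force: [0.3, -0.2, 1.4]
grip_width: -0.0004
finger_force: 0.0
clock: 3.1
tool_pos: [0.562, -0.0187, 0.231]
tcp_rot: [-180.0, 0.0, 176.3]
force: [0.7, 0.2, 4.3]
grip_width: 0.0003
finger_force: 2.1
```

```bash
python3 - <<'E'
import cv2,numpy as np
# subpixel slope of dark head's front top edge in side view + brass post axis
s=cv2.imread("pics/side0.png").astype(float)
g=s.mean(2)
for x in range(276,300,2): print(x,g[158:176,x].round().astype(int))
E
```

```text
276 [103  89  74  83 122  84  75  69  54  49  49  49  47  49  75  59  49  49]
278 [103  93  91  91 134 107  82  78  61  54  50  48  65  69  78  88  81  81]
280 [ 88  77  53  48  46 134 102  73  74  58  50 105 188 137 115 114 113 112]
282 [107  94  55  43  42  45 141  94  76  72  53  76 193 148 118  85  58  53]
284 [117 133  88  75  50  62  92 124  85  76  59  45 183 159 101  56  47  46]
286 [ 96  90  79  59  57  56  54 117 110  83  79  61 195 177 115  71  50  49]
288 [ 87  58  67  85  70  57  55  54 118  98  72  74 145 178 128 112  95  79]
290 [ 86  84  82  78  89  61  50  49  56 142  95  76 112 176 126 111 111 111]
292 [ 74  71  64  53  79  64  49  46  43  70 124  87  77 101  79  73  69  68]
294 [101 133 125  92  82 100  74  73  74  74  95 109  84  77  61  51  49  46]
296 [103 103 110 105 106 136  95  78  77  53  45 122  98  72  75  58  49  47]
298 [104 103 113 117 112  86 102  94  66  78 100  95 169 113  79  76  55  47]
```

```bash
python3 -m jog '{"delta_pos":[[0,0,5],[0,0,4],[0,0,2],[0,0,0]],"rot":[[0,0,0],[0,0,0],[0,0,0],[0,0,0]],"fingers":[0,0,0,0]}'; python3 -m jog '{"delta_pos":[[0,0,1.5],[0,0,0]],"rot":[[0,0,0],[0,0,0]],"fingers":[0,0]}'
```

```text
clock: 3.6
tool_pos: [0.5621, -0.0186, 0.223]
tcp_rot: [-180.0, 0.1, 176.4]
force: [-15.7, 2.7, 45.0]
grip_width: -0.0002
finger_force: 22.5
clock: 3.85
tool_pos: [0.5621, -0.0186, 0.2227]
tcp_rot: [-180.0, 0.2, 176.4]
force: [-23.6, 4.4, 64.3]
grip_width: -0.0002
finger_force: 31.7
```

```bash
python3 - <<'E'
from bench import robot
import cv2,numpy as np
s=robot.grab_frame("side")[:,:,::-1]
o=cv2.imread("pics/side0.png")
f=lambda i:cv2.resize(i[140:215,245:315],None,fx=5.5,fy=5.5,interpolation=cv2.INTER_CUBIC)
cv2.imwrite("pics/v.png",np.hstack([f(o),f(s)]))
E
```

```text
(no output)
```

View pics/v.png

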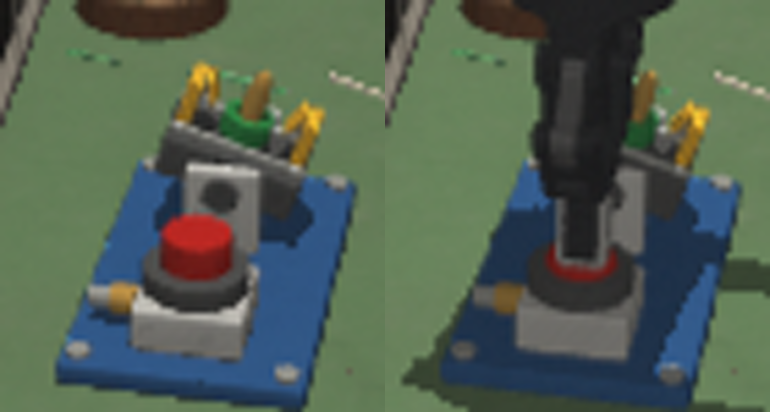

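The red cap in the right half, at about (580,265), is down flush with its housing, so the vent is bottomed. Now up and over to the coupler.

```bash
python3 -m jog '{"delta_pos":[[0,0,-20],[0,0,-50],[0,0,-60],[17.6,43.8,-20],[17.6,43.8,0],[17.6,43.8,0],[17.6,43.8,0],[17.6,43.8,0]],"rot":[[0,0,0],[0,0,0],[0,0,0],[0,0,0],[0,0,0],[0,0,0],[0,0,0],[0,0,0]],"fingers":[0,0,0,65,65,65,65,65]}'
python3 -m jog '{"delta_pos":[[17.6,43.8,0],[17.6,43.8,0],[0,0,0],[0,0,0]],"rot":[[0,0,0],[0,0,0],[0,0,0],[0,0,0]],"fingers":[65,65,65,65]}'
python3 - <<'E'
from h import *
import cv2
go([.459,.2955,.220],Ro.from_euler("xyz",[180,0,176.3],degrees=True))
s=robot.grab_frame("side")[:,:,::-1];t=robot.grab_frame("top")[:,:,::-1]
f=lambda i,x,y:cv2.resize(i[y:y+130,x:x+100],None,fx=4,fy=4,interpolation=cv2.INTER_CUBIC)
cv2.imwrite("pics/c.png",np.hstack([f(s,270,200),f(t,140,190)]))
E
```

```text
clock: 4.9
tool_pos: [0.4871, 0.2069, 0.3683]
tcp_rot: [-180.0, -0.0, 176.3]
force: [-0.0, 0.2, -0.4]
grip_width: 0.0648
finger_force: 0.0
clock: 5.4
tool_pos: [0.4584, 0.295, 0.3681]
tcp_rot: [-180.0, -0.0, 176.4]
force: [0.0, -0.3, 0.0]
grip_width: 0.065
finger_force: 0.0
t 5.4 pos [0.4584 0.295  0.3681] rot [-179.9683   -0.0145  176.3726] F [ 0.0176 -0.266   0.0284] w 0.06500109684587442
delta mm [ -0.6363   0.5905 148.0825]
rot [-0.0317 -0.0145  0.0727]
```

View pics/c.png

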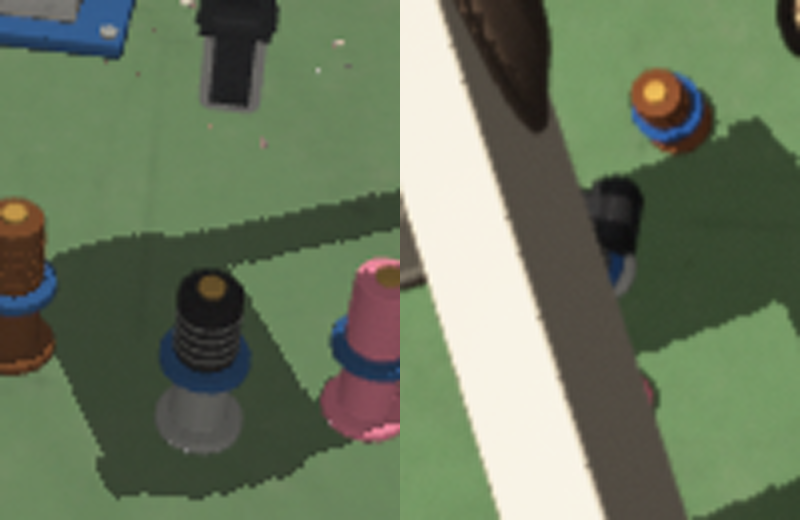

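```bash
python3 - <<'E'
from h import *
for z in(.195,.200,.205): print(proj("side",[.4584+.065*.033,.295+.033,z]),proj("side",[.4584+.065*.047,.295+.047,z]))
print("seen finger bottom corners", 270+205/4,200+107/4, 270+250/4,200+110/4)
print(proj("side",[.459,.2955,.083]), 270+211/4,200+287/4, proj("side",[.459,.2955,0]))
E
python3 -m jog '{"delta_pos":[[-0.6,0.6,50],[0,0,50],[0,0,30],[0,0,0]],"rot":[[0,0,0],[0,0,0],[0,0,0],[0,0,0]],"fingers":[65,65,65,65]}'
```

```text
[327.398  228.4261] [326.6251 234.2324]
[327.6881 225.676 ] [326.9172 231.4561]
[327.981  222.8996] [327.2122 228.6526]
seen finger bottom corners 321.25 226.75 332.5 227.5
[322.9693 270.1669] 322.75 271.75 [319.3567 304.4253]
clock: 6.0
tool_pos: [0.459, 0.2947, 0.2365]
tcp_rot: [-179.9, -0.2, 176.3]
force: [0.2, -0.2, 1.4]
grip_width: 0.0649
finger_force: 0.0
```

Everything is consistent within 1 px. I'll descend the last 17 mm, grip and lift slightly.

```bash
python3 -m jog '{"delta_pos":[[0,0,12],[0,0,5],[0,0,0],[0,0,0],[0,0,0],[0,0,0],[0,0,0]],"rot":[[0,0,0],[0,0,0],[0,0,0],[0,0,0],[0,0,0],[0,0,0],[0,0,0]],"fingers":[65,65,45,20,20,20,20]}'
python3 -m jog '{"delta_pos":[[0,0,-10],[0,0,-40],[0,0,-50],[0,0,-30],[0,0,0],[0,0,0]],"rot":[[0,0,0],[0,0,0],[0,0,0],[0,0,0],[0,0,0],[0,0,0]],"fingers":[20,20,20,20,20,20]}'
python3 - <<'E'
from h import *
import cv2
s=robot.grab_frame("side")[:,:,::-1]
cv2.imwrite("pics/l.png",cv2.resize(s[120:300,240:400],None,fx=3.3,fy=3.3,interpolation=cv2.INTER_CUBIC))
E
```

```text
clock: 6.88
tool_pos: [0.4592, 0.2959, 0.2218]
tcp_rot: [180.0, 0.0, 176.3]
force: [-0.7, -1.1, 5.6]
grip_width: 0.0267
finger_force: 58.7
clock: 7.62
tool_pos: [0.4588, 0.2957, 0.3504]
tcp_rot: [-180.0, -0.1, 176.3]
force: [-0.4, 0.5, -3.7]
grip_width: 0.0266
finger_force: 59.4
```

View pics/l.png

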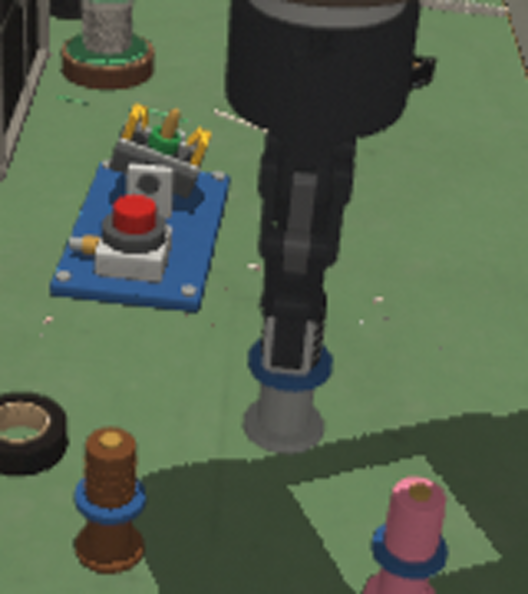

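```bash
python3 -m jog '{"delta_pos":[[-4.5,-30,-2],[-4.5,-45,-2],[-4.5,-45,-2],[-4.5,-45,-2],[-4.5,-45,-2],[-4.5,-45,0],[-4.5,-45,0],[-4.5,-45,0]],"rot":[[0,0,0],[0,0,0],[0,0,0],[0,0,0],[0,0,0],[0,0,0],[0,0,0],[0,0,0]],"fingers":[20,20,20,20,20,20,20,20]}'
python3 -m jog '{"delta_pos":[[-4.5,-45,0],[0,-19,0],[0,0,0],[0,0,0],[0,0,0],[0,0,0]],"rot":[[0,0,0],[0,0,0],[0,-6,0],[0,-6,0],[0,-5.3,0],[0,0,0]],"fingers":[20,20,20,20,20,20]}'
cat >> h.py <<'E'
w=-.0652;L=.2218
def tgt(s,deg=17.3,M=(.5477,-.1204,.0788)):
    a=np.radians(deg);u=np.array([-np.sin(a)*np.cos(w),-np.sin(a)*np.sin(w),np.cos(a)])
    y=np.array([-np.sin(w),np.cos(w),0]);z=-u
    R=Ro.from_matrix(np.c_[np.cross(y,z),y,z])
    return np.array(M)-.025*u+(s+L)*u,R
E
python3 - <<'E'
from h import *
# earlier lift check
for z in(0,.041): print(proj("side",[.4588,.2957,.3504-L+z]))
print("seen 325.9 flange, 327.6 collar")
go(*tgt(.055))
E
```

```text
clock: 8.68
tool_pos: [0.4727, -0.0523, 0.3601]
tcp_rot: [180.0, -0.1, 176.3]
force: [0.2, 0.0, -1.3]
grip_width: 0.0267
finger_force: 59.4
clock: 9.43
tool_pos: [0.4728, -0.115, 0.3603]
tcp_rot: [180.0, 17.2, 176.3]
force: [-0.2, -0.0, -2.1]
grip_width: 0.0262
finger_force: 59.6
[325.2947 249.3609]
[327.4334 229.1252]
seen 325.9 flange, 327.6 collar
t 9.425 pos [ 0.4728 -0.115   0.3603] rot [179.9751  17.1962 176.3096] F [-0.1887 -0.042  -2.0706] w 0.026202623787264852
delta mm [11.977  -0.5608 39.2787]
rot [ 0.0383 -0.1038  0.0432]
```

```bash
python3 -m jog '{"delta_pos":[[12,-0.6,0],[0,0,39],[0,0,0],[0,0,0]],"rot":[[0,-0.1,0],[0,0,0],[0,0,0],[0,0,0]],"fingers":[20,20,20,20]}'
python3 - <<'E'
from h import *
import cv2
go(*tgt(.045))
s=robot.grab_frame("side")[:,:,::-1];t=robot.grab_frame("top")[:,:,::-1]
f=lambda i,x,y:cv2.resize(i[y:y+100,x:x+66],None,fx=6,fy=6,interpolation=cv2.INTER_CUBIC)
cv2.imwrite("pics/p.png",np.hstack([f(s,255,110),f(t,345,170)]))
P,R=tgt(0);u=-R.as_matrix()[:,2];b=P-L*u
for z in(.014,.036,.055,.061,.093,.099): print(z,(proj("side",b+z*u)-[255,110])*6+2.5,(proj("top",b+z*u)-[345,170])*6+[398.5,2.5])
E
```

```text
clock: 9.93
tool_pos: [0.4734, -0.1156, 0.3212]
tcp_rot: [-180.0, 17.4, 176.4]
force: [-0.9, -0.0, -0.9]
grip_width: 0.0264
finger_force: 59.7
t 9.925 pos [ 0.4734 -0.1156  0.3212] rot [-179.9921   17.3617  176.3599] F [-0.921  -0.0066 -0.9013] w 0.026437306919418188
delta mm [ 0.9939  0.0646 11.7827]
rot [0.0206 0.0617 0.0912]
0.014 [213.925  304.2183] [614.3803 310.8547]
0.036 [230.8671 261.2895] [628.9686 317.8555]
0.055 [245.8401 223.3501] [642.1887 324.1999]
0.061 [250.6358 211.1982] [646.49  326.264]
0.093 [276.7784 144.9567] [670.5284 337.8   ]
0.099 [281.7888 132.2611] [675.2531 340.0674]
```

View pics/p.png

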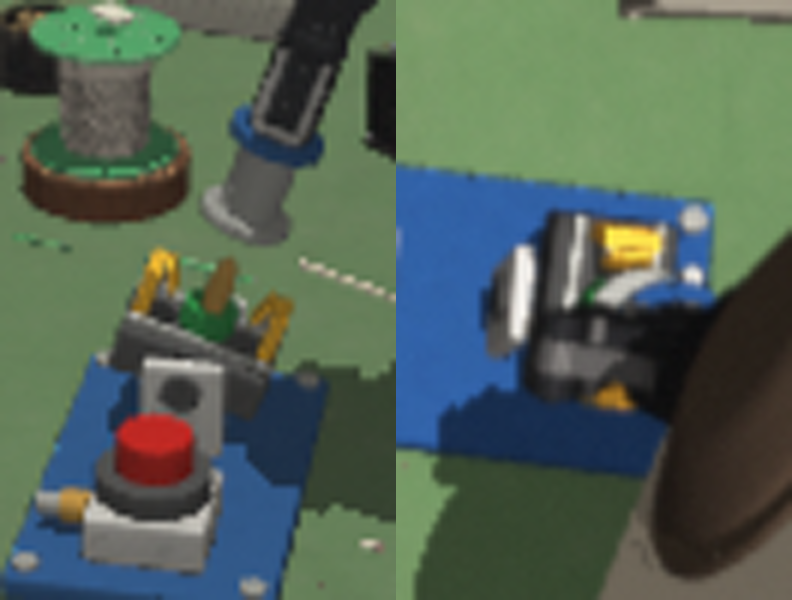

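The coupler's flange centre in the side crop is at (245,220), against a predicted (246,223). The tilts match, and the post tip at (228,264) lies on its axis to within about 1 mm. I'll enter slowly.

```bash
python3 -m jog '{"delta_pos":[[-0.5,0,10],[0,0,6],[0,0,4],[0,0,0]],"rot":[[0,0,0],[0,0,0],[0,0,0],[0,0,0]],"fingers":[20,20,20,20]}'
python3 -m jog '{"delta_pos":[[0,0,4],[0,0,4],[0,0,0]],"rot":[[0,0,0],[0,0,0],[0,0,0]],"fingers":[20,20,20]}'
python3 -c "
from h import *
go(*tgt(.020));print(robot.observe()['wrist_torque'])"
```

```text
clock: 10.52
tool_pos: [0.48, -0.116, 0.3011]
tcp_rot: [180.0, 17.4, 176.3]
force: [0.1, -0.1, -1.3]
grip_width: 0.0268
finger_force: 59.7
clock: 10.9
tool_pos: [0.4822, -0.1163, 0.2932]
tcp_rot: [-180.0, 17.3, 176.3]
force: [-0.6, -4.4, -5.8]
grip_width: 0.0264
finger_force: 59.3
t 10.9 pos [ 0.4822 -0.1163  0.2932] rot [-179.9785   17.3292  176.3439] F [-0.6449 -4.3841 -5.8477] w 0.026386166584226597
delta mm [1.1275 0.2026 7.4501]
rot [0.0022 0.0292 0.0759]
[-0.8746  0.7488 -0.3126]
```

```bash
python3 -m jog '{"delta_pos":[[0,-0.8,0],[0,0,3],[0,0,0]],"rot":[[0,0,0],[0,0,0],[0,0,0]],"fingers":[20,20,20]}'
python3 -m jog '{"delta_pos":[[0,0,3],[0,0,3],[0,0,0]],"rot":[[0,0,0],[0,0,0],[0,0,0]],"fingers":[20,20,20]}'
python3 -c "
from h import *
go(*tgt(.010));print(robot.observe()['wrist_torque'])"
```

```text
clock: 11.28
tool_pos: [0.4832, -0.117, 0.2908]
tcp_rot: [-180.0, 17.4, 176.3]
force: [-2.0, -2.6, -3.2]
grip_width: 0.0269
finger_force: 59.7
clock: 11.65
tool_pos: [0.4849, -0.1171, 0.2849]
tcp_rot: [180.0, 17.4, 176.3]
force: [-3.3, -1.5, -3.4]
grip_width: 0.0266
finger_force: 60.0
t 11.65 pos [ 0.4849 -0.1171  0.2849] rot [179.9858  17.3564 176.3418] F [-3.2879 -1.4825 -3.425 ] w 0.026556398011867374
delta mm [1.2792 0.751  8.6573]
rot [0.0373 0.0564 0.074 ]
[-0.1003  1.1541 -0.0399]
```

```bash
python3 -m jog '{"delta_pos":[[0.8,-0.2,2],[0,0,3],[0,0,0]],"rot":[[0,0,0],[0,0,0],[0,0,0]],"fingers":[20,20,20]}'
python3 -m jog '{"delta_pos":[[0,0,3],[0,0,2],[0,0,0],[0,0,0]],"rot":[[0,0,0],[0,0,0],[0,0,0],[0,0,0]],"fingers":[20,20,20,20]}'
python3 -c "
from h import *
go(*tgt(.004));print(robot.observe()['wrist_torque'])"
```

```text
clock: 12.02
tool_pos: [0.4858, -0.1174, 0.2804]
tcp_rot: [-180.0, 17.4, 176.3]
force: [-1.5, -1.9, -0.9]
grip_width: 0.0265
finger_force: 59.9
clock: 12.52
tool_pos: [0.4873, -0.1175, 0.2755]
tcp_rot: [-180.0, 17.4, 176.3]
force: [0.5, -1.7, -3.0]
grip_width: 0.0263
finger_force: 59.9
t 12.525 pos [ 0.4873 -0.1175  0.2755] rot [-179.9936   17.412   176.3396] F [ 0.5192 -1.7408 -3.0363] w 0.026315859103103894
delta mm [0.7543 1.0539 4.9448]
rot [0.016  0.112  0.0718]
[-0.3815  0.1936 -0.0346]
```

```bash
python3 - <<'E'
from h import *
import cv2
s=robot.grab_frame("side")[:,:,::-1]
f=lambda i,x,y:cv2.resize(i[y:y+75,x:x+75],None,fx=8,fy=8,interpolation=cv2.INTER_CUBIC)
cv2.imwrite("pics/q.png",f(s,250,120))
P,R=tgt(0);u=-R.as_matrix()[:,2];o=robot.observe()["tool_pos"]-L*u
for z in(0,.006,.038,.044): print(z,(proj("side",o+z*u)-[250,120])*8+3.5)
E
```

```text
0 [318.6912 336.3874]
0.006 [324.7525 321.0075]
0.038 [357.7746 237.2178]
0.044 [364.0998 221.1683]
```

View pics/q.png

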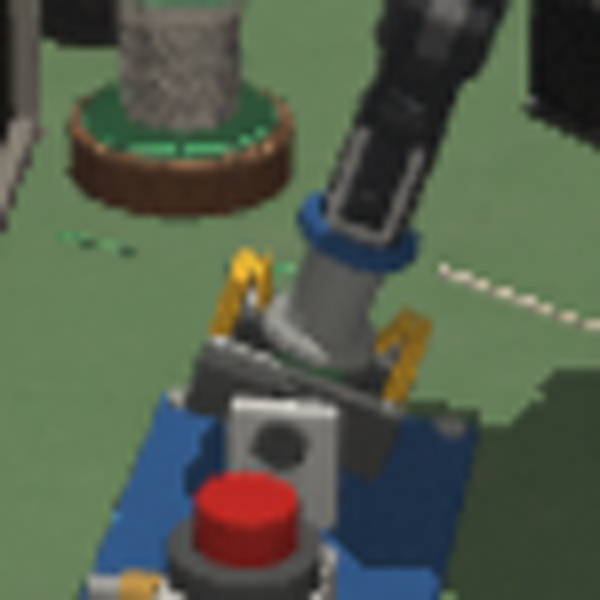

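The flange is between the jaws just above the green sleeve, with its centre near (320,335), and the coupler is square on the post. I keep pressing.

```bash
python3 -m jog '{"delta_pos":[[0,0,2],[0,0,2],[0,0,0]],"rot":[[0,0,0],[0,0,0],[0,0,0]],"fingers":[20,20,20]}'
python3 -m jog '{"delta_pos":[[0,0,2],[0,0,1],[0,0,0]],"rot":[[0,0,0],[0,0,0],[0,0,0]],"fingers":[20,20,20]}'
python3 -c "
from h import *
go(*tgt(.004));print(robot.observe()['wrist_torque'])"
```

```text
clock: 12.95
tool_pos: [0.4885, -0.1176, 0.2718]
tcp_rot: [-180.0, 17.4, 176.3]
force: [-2.4, 0.8, 4.6]
grip_width: 0.0263
finger_force: 60.3
clock: 13.32
tool_pos: [0.4896, -0.1174, 0.2711]
tcp_rot: [-180.0, 17.6, 176.4]
force: [-17.7, 6.5, 36.2]
grip_width: 0.0267
finger_force: 64.6
t 13.325 pos [ 0.4896 -0.1174  0.2711] rot [-179.9817   17.5684  176.3683] F [-17.6995   6.4581  36.1784] w 0.026733794132553793
delta mm [1.6366 0.8273 0.0747]
rot [0.0129 0.2684 0.0992]
[1.2755 1.5514 0.4703]
```

```bash
python3 - <<'E'
from h import *
import cv2
s=robot.grab_frame("side")[:,:,::-1];t=robot.grab_frame("top")[:,:,::-1]
f=lambda i,x,y:cv2.resize(i[y:y+60,x:x+40],None,fx=10,fy=10,interpolation=cv2.INTER_CUBIC)
cv2.imwrite("pics/r.png",np.hstack([f(s,270,135),f(t,360,195)]))
P,R=tgt(0);u=-R.as_matrix()[:,2];o=robot.observe()["tool_pos"]-L*u
for z in(0,.006,.038,.044): print(z,(proj("side",o+z*u)-[270,135])*10+4.5)
E
```

```text
0 [188.9116 285.3808]
0.006 [196.4379 266.2521]
0.038 [237.4388 162.0445]
0.044 [245.2919 142.0852]
```

View pics/r.png

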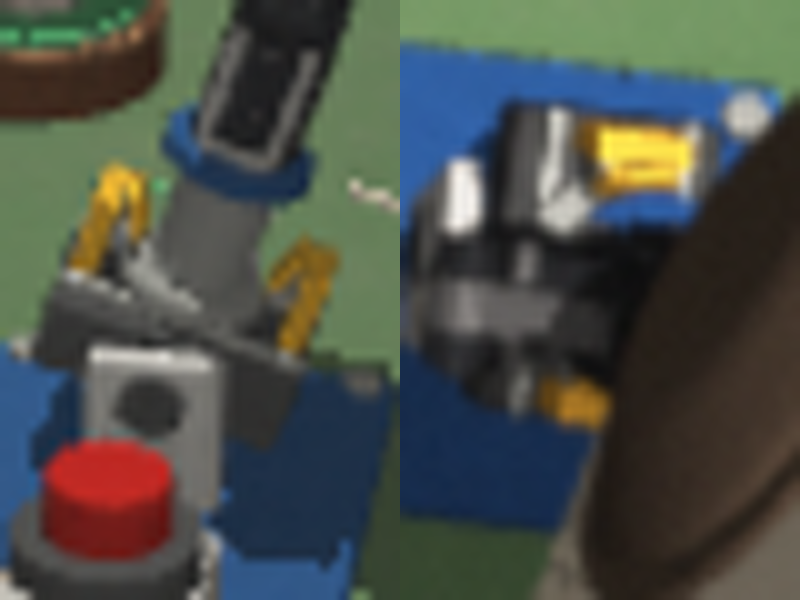

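```bash
for i in 1; do python3 -m jog '{"delta_pos":[[0,0,-2.5],[0,0,0],[0,0,0]],"rot":[[0,0,0],[0,0,0],[0,0,0]],"fingers":[20,20,20]}'; done
python3 -c "
from h import *
go(*tgt(.004))"
python3 -m jog '{"delta_pos":[[0,0,-2.5],[0,0,0],[0,0,0]],"rot":[[0,0,0],[0,0,0],[0,0,0]],"fingers":[20,20,20]}'
python3 -c "
from h import *
go(*tgt(.004))"
```

```text
clock: 13.8
tool_pos: [0.4888, -0.1173, 0.2716]
tcp_rot: [180.0, 17.5, 176.3]
force: [-1.2, 3.2, 5.8]
grip_width: 0.0268
finger_force: 60.8
t 13.8 pos [ 0.4888 -0.1173  0.2716] rot [179.9781  17.4624 176.3419] F [-1.2067  3.1941  5.7568] w 0.026804645010718612
delta mm [0.986  0.7843 0.8066]
rot [0.045  0.1624 0.0741]
clock: 14.18
tool_pos: [0.488, -0.1174, 0.2738]
tcp_rot: [180.0, 17.4, 176.3]
force: [0.2, 3.2, 5.2]
grip_width: 0.0264
finger_force: 60.8
t 14.175 pos [ 0.488  -0.1174  0.2738] rot [179.9858  17.442  176.3371] F [0.1846 3.1511 5.1809] w 0.026409741201496528
delta mm [0.8833 0.8832 3.1274]
rot [0.036  0.142  0.0695]
```

Backing off gives the sleeve's soft spring force of about 7 N, and the stop is hard below it. That confirms the coupler is home. I press again and hold.

```bash
python3 -m jog '{"delta_pos":[[0,0,2.5],[0,0,1.8],[0,0,0],[0,0,0],[0,0,0],[0,0,0]],"rot":[[0,0,0],[0,0,0],[0,0,0],[0,0,0],[0,0,0],[0,0,0]],"fingers":[20,20,20,20,20,20]}'
python3 -c "
from h import *
go(*tgt(.004))"
```

```text
clock: 14.92
tool_pos: [0.4893, -0.1175, 0.2711]
tcp_rot: [-180.0, 17.5, 176.4]
force: [-13.9, 5.8, 28.8]
grip_width: 0.0269
finger_force: 64.0
t 14.925 pos [ 0.4893 -0.1175  0.2711] rot [-179.9811   17.5284  176.3589] F [-13.9098   5.8138  28.8421] w 0.026859287259642945
delta mm [1.3815 0.879  0.2263]
rot [0.0094 0.2284 0.0902]
```

```bash
python3 - <<'E'
from bench import robot
import cv2,numpy as np
o=cv2.imread("pics/side0.png");s=np.ascontiguousarray(robot.grab_frame("side")[:,:,::-1])
for i in(o,s):
    h=cv2.cvtColor(i[148:175,272:308],cv2.COLOR_BGR2HSV)
    m=cv2.inRange(h,(18,150,90),(32,255,255));n,_,st,c=cv2.connectedComponentsWithStats(m)
    print([(st[k].tolist(),c[k].round(1).tolist()) for k in range(1,n) if st[k][4]>8])
E
```

```text
[([5, 4, 8, 10, 42], [8.7, 8.0]), ([17, 6, 5, 8, 23], [19.3, 9.4]), ([25, 11, 7, 11, 45], [27.8, 15.3])]
[([5, 4, 8, 10, 42], [8.7, 8.0]), ([25, 11, 7, 11, 37], [27.9, 15.8])]
```

The jaws sit exactly where they did when closed, so I hand in.

```bash
python3 -c "
from bench import robot
print(robot.finish_job())"
```

```text
the job is handed in; nothing more can be done
None
```

The job is handed in at about 15 s of the 51 s: the vent plunger was pushed fully down and released, and the coupler is on the port with both jaws closed, still gripped and pressed against its stop with about 30 N; the hand-in returned no pass or fail.

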